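# Put the returned hand tools back in their foam inlays

## Task

The spirit level, tape measure, screwdriver and pliers that came back from site lie on the bench: put each one back in the blue trolley tray, into the foam cut-out of its own shape, right down on the bottom of the cut-out and the way its outline shows (the spirit level standing on its edge as it is now; it and the tape measure may point either way). Leave the red cable coupling and the roll of tape where they are.

Things in the scene. Friction and masses are not known exactly. Their poses are not given: they have to be found in the camera images.
- level: Small spirit level, silver bar with black ends and yellow-green vials, 172 x 24 x 44 mm, standing on its long narrow edge on the bench. Both ends alike. Origin: centre of its underside; x along its length, z up. Grip across its 24 mm width at the middle. 0.22 kg.
- tape: Red tape measure with a black and light-grey disc on top, lying flat: 69 mm long (x), 56 mm wide (y), 34 mm high. Origin: centre of its underside; x along the longer side, to the end with the small steel hook, z up. Grip it across the 56 mm. 0.20 kg.
- screwdriver: Screwdriver lying on its handle, 160 mm long: green and black handle, flat-sided, 30 x 30 mm, from x = -80 to 0 mm (collar to 10), steel blade 7 mm thick, 15 mm up, to x = +80. Origin: under the middle of its length, at the height of the handle's underside; x to the tip, z up. Grip across the handle at x = -35 mm. 0.13 kg.
- pliers: Combination pliers, closed, lying flat, 165 mm long, 20 mm thick: two blue grips, 52 mm over both from x = -54 to +2 mm; grey steel head (33 mm wide at the pivot, x = 28) and jaws to x = +82. Origin: midway along, at the height of the underside; x to the jaw tips, z up. Grip across both handles at x = -25 mm. 0.21 kg.
- level_inlay: Fixed dark foam block, 190 x 110 x 24 mm, one of 4 filling a blue tray (foam and rim top 27 mm over bench). Origin: centre of its underside, 3 mm over bench; x along it, z up. Seated tool: same origin and x, but 10 mm higher. Yellow-floored cut-out for the spirit level: 180 x 40 mm, 14 mm deep, finger notches at the middle (36 mm long, 80 mm over both). The level may lie either way round.
- tape_inlay: Fixed dark foam block, 190 x 110 x 24 mm, one of 4 filling a blue tray (foam and rim top 27 mm over bench). Origin: centre of its underside, 3 mm over bench; x along it, z up. Seated tool: same origin and x, but 10 mm higher. Yellow-floored cut-out for the tape measure: rectangle 86 (x) x 74 mm, 14 mm deep, two corners clipped. Hook at either end.
- driver_inlay: Fixed dark foam block, 190 x 110 x 24 mm, one of 4 filling a blue tray (foam and rim top 27 mm over bench). Origin: centre of its underside, 3 mm over bench; x along it, z up. Seated tool: same origin and x, but 10 mm higher. Yellow-floored cut-out for the screwdriver, 14 mm deep: handle part 46 mm wide, x = -88 to 18 mm (finger notches x = -54 to -16, 82 mm over both); blade slot 24 mm wide to x = 88.
- pliers_inlay: Fixed dark foam block, 190 x 110 x 24 mm, one of 4 filling a blue tray (foam and rim top 27 mm over bench). Origin: centre of its underside, 3 mm over bench; x along it, z up. Seated tool: same origin and x, but 16 mm higher. Yellow-floored cut-out for the pliers, 8 mm deep: 68 mm wide at the handles, from x = -93 (finger notches x = -43 to -7, 98 mm over both), narrowing to 32 mm at the jaws, x = 90.
- coupling: Bystander: red and grey industrial cable coupling, 112 x 56 x 56 mm, lying on the bench beyond the tools. Origin: centre of its underside; x along it, z up.
- tape_roll: Bystander: grey roll of adhesive tape lying flat, 100 mm across, 48 mm high. Origin: centre of its underside, z up.
Things that resemble listed ones, but are neither listed nor needed, are in the scene too. What is shaped like the tape_inlay but green or pink is not meant. Of the things that look like the tape, take the one that is farthest to the robot's right at the start.

How it is judged:
At the end, for the whole second after the job is handed in: Each tool rests on the bottom of its own cut-out: origins within 15 mm sideways of the inlay's and 4 mm of the floor height, tilt under 0.12 rad, x axes within 0.16 rad (level), 0.30 (tape measure) or 0.25 (others); coupling and roll shifted less than 30 mm (horizontal distance between level and level_inlay below 0.015 m and z of level in the frame of level_inlay between 0.006 and 0.014 m and angle between the x axis of level and the x axis of level_inlay, either way round below 0.16 rad and angle between each of level, tape, screwdriver, pliers's own z axis and vertical below 0.12 rad and linear speed of each of level, tape, screwdriver, pliers below 0.02 m/s and horizontal distance between tape and tape_inlay below 0.015 m and z of tape in the frame of tape_inlay between 0.006 and 0.014 m and angle between the x axis of tape and the x axis of tape_inlay, either way round below 0.3 rad and horizontal distance between screwdriver and driver_inlay below 0.015 m and z of screwdriver in the frame of driver_inlay between 0.006 and 0.014 m and angle between the x axis of screwdriver and the x axis of driver_inlay, either way round below 0.25 rad and horizontal distance between pliers and pliers_inlay below 0.015 m and z of pliers in the frame of pliers_inlay between 0.012 and 0.02 m and angle between the x axis of pliers and the x axis of pliers_inlay, either way round below 0.25 rad); the robot touches nothing.
It fails at once if the red cable coupling is shifted by more than 30 mm (distance of coupling from where it was at the start of the episode above 0.03 m).
It fails at once if the roll of tape is shifted by more than 30 mm (distance of tape_roll from where it was at the start of the episode above 0.03 m).
It also fails if it takes over 93 s, if anything falls off the work surface, if the arm or the gripper's body presses on something with over 40 N, if the wrist force passes 120 N, or if a joint passes its speed limit or range.

## Robot

A 6-joint arm with a two-finger parallel gripper is mounted at the origin on the work surface. World frame = base frame: x ahead of the robot, y to its left, z up, the work surface at z = 0. Lengths are in m, angles in rad, forces in N, time in s.
With the tool pointing down it reaches from about 0.4 to 0.825 m from the base axis. Payload 7 kg.
Tool frame: the origin (TCP) lies between the finger pads; the fingertips stand 11 mm ahead of it and the grasp point (between the pads) lies 8 mm behind it; x points along the fingers, z is the direction in which the jaws open and shut, and the axes are right-handed (so a half turn about x gives the same grasp; the last joint's range is limited). The gripper opens to 88 mm and grips with 3 to 60 N. Pads are 19 mm wide; open, the fingers measure 130 mm over their backs; the gripper's body (78 mm by 193 mm) begins 47 mm behind the grasp point.
Start: joints at [1.602, 0.359, 0.012, 0, -1.224, -0.288], TCP at [0.171, 0.653, 0.238] pointing down, gripper open.
Joint ranges: [-3.07, 3.07], [-1.43, 2.12], [-1.02, 1.25], [-3.03, 1.67], [-3.05, -0], [-3.03, 3.03]. Speed limits (rad/s): [2.39, 2.39, 3.01, 3.14, 3.14, 3.14].

## Interface

Orientations are given as [roll, pitch, yaw] about the fixed x, y, z axes, in that order (R = Rz(yaw) Ry(pitch) Rx(roll)).
In Python, from station import arm gives the robot as it stands.
- The arm moves only by the tool jog_arm, never from a script. Its argument "motion" is a list of rows, each an object of numbers: "dx", "dy", "dz": the shift along the tool's x, y, z in m; "twist": the turn about the tool's x in degrees. In form: [{"dx": .., "dy": .., "dz": .., "twist": ..}, ...]. A call has 1 to 20 rows; each row is the pose to reach, as a shift and turn from the pose commanded when the call began, along the tool's axes at that moment; what a row does not reach only later rows make up. A row lasts 1/12 s, in which the tool goes at most 41.7 mm and 7.16 degrees, less where a joint would pass 70% of its speed; a pose out of reach is approached as far as the arm can. A call with a gripper value outside its range is refused whole. "gripper" is the finger opening in m, from 0 to 0.0876, set as the call begins (left out, the last holds). The fingers move at their own pace and stop on an object; "newtons" is the grip in N (left out, the last holds). Time passes only in rows, so rows that repeat a pose let the fingers close. It gives the time, the measured TCP pose, the force and the opening at its end, in the units of the state.
- arm.get_state(): the state, without advancing time (a new reading comes with each control period).
- arm.grab_frame(name): name is "scene" or "top" or "wrist"; returns the picture (384x512x3 uint8, red, green, blue); there is no depth.
- arm.camera_model(name): a dict with "camera_matrix" (3x3 intrinsics, pixels), "k1" (the pictures are not rectified: a ray, as slopes to the right and down, at radius r is drawn at 1 + k1 r^2 times it, then the intrinsics apply), "eye" and "attitude" of the camera in the world. Camera axes: x right, y down, z forward; pixel columns grow to the right and rows downward; lengths in m; the calibration is good to about 2 mm. A picture is of the moment at which its call begins: read the wrist's pose just before it. camera_model takes no time and is no camera call; for the wrist camera it gives the pose at the moment of the call.
- arm.job_done(): hands the job in, once; it reports no verdict.
The state is a dict: "t": time; "q": joint angles; "qd": joint speeds; "joint_efforts": joint torques, N m; "eef_pos": TCP position; "ee_rot": TCP orientation; "force": force on the tool from outside, world axes, zero at the start; "moment": the same for the moment, N m; "width": finger opening in m.
Only numpy, scipy, OpenCV 4.12 (cv2) and the standard library are available. Lean on these libraries where they do the work, as an engineer would, in place of code of your own. Each camera call takes 0.05 s, during which the arm holds its last target.

## Working session

There is one attempt and no reset: what is moved stays moved. The work goes in short steps, Python scripts to look and compute and a tool call to move; the robot and the scene stay as the last step left them, time stands still between calls to the robot, and variables do not carry over. Pictures are saved under pics/ and viewed, and the job is handed in when it is done.

Besides the shell and the picture viewer there is one more tool, called after "Call:" as name(argument=value, ...), one argument or row to a line, values as JSON. jog_arm: Moves the arm, as the interface text tells. Its arguments: {"type":"object","properties":{"motion":{"type":"array"},"gripper":{"type":"number"},"newtons":{"type":"number"}},"required":["motion"]}

```bash
mkdir -p pics; ls
python3 - <<'E'
from station import arm
import cv2
s=arm.get_state(); print(s)
for n in ["scene","top","wrist"]:
    m=arm.camera_model(n); print(n,m)
    f=arm.grab_frame(n); cv2.imwrite(f"pics/{n}0.png",cv2.cvtColor(f,cv2.COLOR_RGB2BGR))
E
```

```text
pics
{'t': 0.0, 'q': array([ 1.60209981e+00,  3.59395264e-01,  1.10785739e-02, -3.55091809e-04,
       -1.22408760e+00, -2.88118027e-01]), 'qd': array([ 6.01585662e-04, -3.21454821e-05,  4.90463523e-04, -2.72739686e-03,
       -9.68466910e-04, -4.64504179e-04]), 'joint_efforts': array([-5.14579770e-04, -5.82719886e+01,  2.93049413e+01,  6.99698031e+00,
        6.92967908e-03, -1.53584938e-04]), 'eef_pos': array([0.17134177, 0.65241674, 0.23662494]), 'ee_rot': array([ 0.08345449,  1.56915407, -1.74427731]), 'force': array([-0.31401475, -0.33453184,  0.03109852]), 'moment': array([-0.02218327, -0.03273393,  0.04310195]), 'width': 0.0875739354258381}
scene {'camera_matrix': array([[458.72208294,   0.        , 254.68689731],
       [  0.        , 458.72208294, 196.89729044],
       [  0.        ,   0.        ,   1.        ]]), 'k1': 0.04952400736364416, 'eye': array([1.15768444, 0.86548952, 0.83817108]), 'attitude': array([-2.19688058, -0.01269895,  2.44773188])}
top {'camera_matrix': array([[462.7728674 ,   0.        , 251.86567278],
       [  0.        , 462.7728674 , 189.49767276],
       [  0.        ,   0.        ,   1.        ]]), 'k1': -0.11064883758306363, 'eye': array([0.23272742, 0.05654016, 1.33366785]), 'attitude': array([-2.95136510e+00, -2.59747508e-03, -1.59022721e+00])}
wrist {'camera_matrix': array([[289.36437475,   0.        , 253.31595527],
       [  0.        , 289.36437475, 188.04905308],
       [  0.        ,   0.        ,   1.        ]]), 'k1': 0.005890419572230203, 'eye': array([0.2441517 , 0.63443699, 0.38447491]), 'attitude': array([ 2.86136666e+00, -1.63295885e-03, -1.82837391e+00])}
```

View pics/scene0.png

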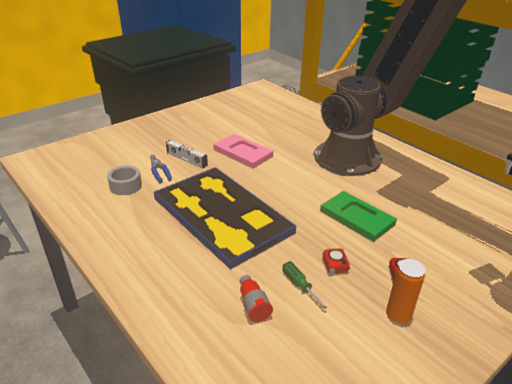

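View pics/top0.png

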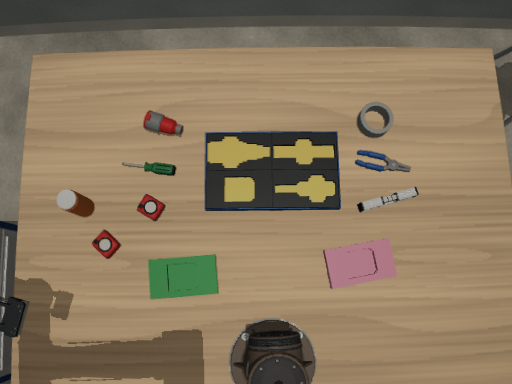

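View pics/wrist0.png

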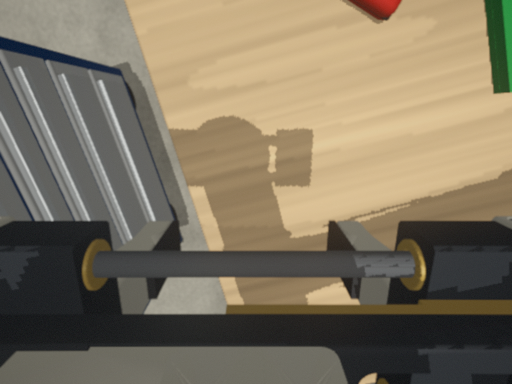

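```bash
cat > h.py <<'E'
import numpy as np, cv2
from scipy.spatial.transform import Rotation as R
def ray(m,p):
    K=np.array(m["camera_matrix"]);k=m["k1"]
    d=np.array([(p[0]-K[0,2])/K[0,0],(p[1]-K[1,2])/K[1,1]])
    u=d.copy()
    for _ in range(20): u=d/(1+k*(u@u))
    return R.from_euler("xyz",m["attitude"]).as_matrix()@np.array([u[0],u[1],1])
def px2w(m,p,z):
    r=ray(m,p);e=np.array(m["eye"]);return e+r*(z-e[2])/r[2]
def w2px(m,P):
    K=np.array(m["camera_matrix"])
    c=R.from_euler("xyz",m["attitude"]).as_matrix().T@(np.array(P)-m["eye"])
    u=c[:2]/c[2];u=u*(1+m["k1"]*(u@u));return K[0,0]*u[0]+K[0,2],K[1,1]*u[1]+K[1,2]
E
python3 - <<'E'
import cv2
f=cv2.imread("pics/top0.png")
def c(n,x0,x1,y0,y1,s): cv2.imwrite(f"pics/{n}.png",cv2.resize(f[y0:y1,x0:x1],None,fx=s,fy=s,interpolation=cv2.INTER_CUBIC))
c("cl",80,200,100,264,3.6); c("ct",196,348,125,217,5); c("cr",340,430,95,215,4.9)
E
```

```text
(no output)
```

View pics/cl.png

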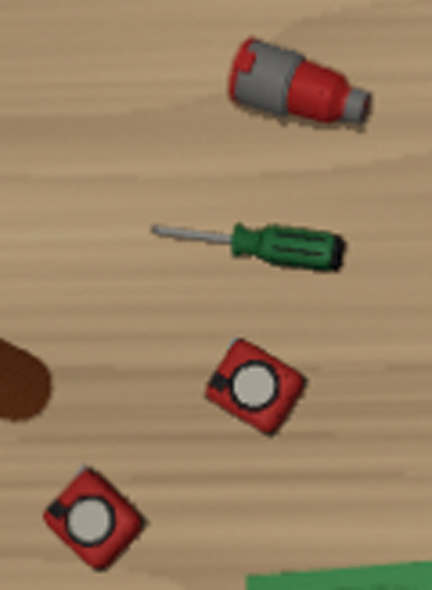

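View pics/ct.png

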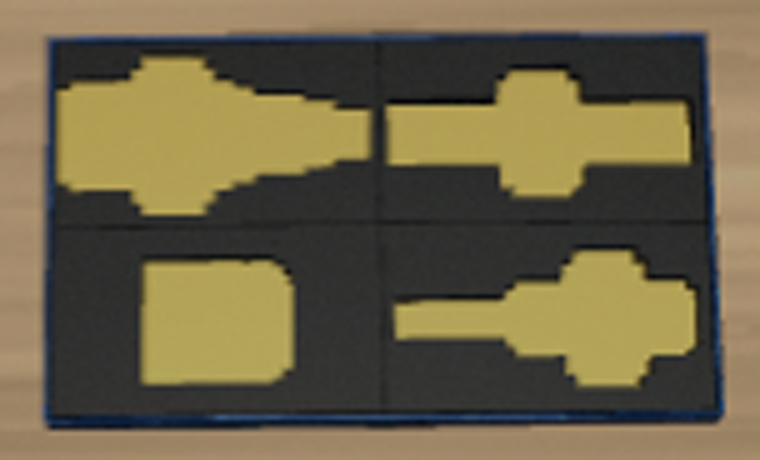

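View pics/cr.png

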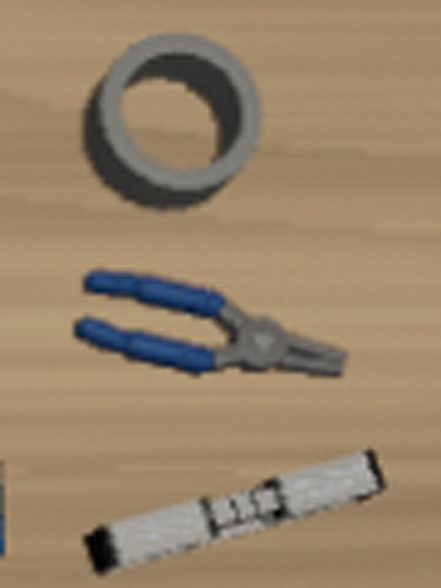

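Run:
```python
from h import *
from station import arm
m=arm.camera_model("top")
T=lambda x,y:((x+.5)/5-.5+196,(y+.5)/5-.5+125)
L=lambda x,y:((x+.5)/3.6-.5+80,(y+.5)/3.6-.5+100)
C=lambda x,y:((x+.5)/4.9-.5+340,(y+.5)/4.9-.5+95)
def w(n,p,z): print(n,np.round(p,1),np.round(px2w(m,p,z)[:2],4),z)
for n,p in dict(tl=(48,38),tr=(706,35),br=(720,416),bl=(46,420),mid=(381,222)).items(): w(n,T(*p),.027)
for n,p in dict(tapeUL=(142,261),tapeBR=(294,382),tapeBL=(142,383),tapeUR=(294,260)).items(): w(n,T(*p),.013)
for n,p in dict(lvl_l=(387,134),lvl_r=(690,134),plL=(56,136),plR=(371,134),drL=(395,320),drR=(696,318)).items(): w(n,T(*p),.013)
for n,p in dict(t1=(240,339),t2=(307,381),t3=(272,435),t4=(206,394),disc=(254,386)).items(): w(n,L(*p),.034 if n=='disc' else .03)
for n,p in dict(d1=(84,467),disc2=(90,521)).items(): w(n,L(*p),.034)
for n,p in dict(tip=(152,230),coll=(233,239),hend=(344,254)).items(): w(n,L(*p),.016)
for n,p in dict(g1=(85,281),g2=(77,328),g1r=(219,300),g2r=(213,363),piv=(262,343),tip=(343,364)).items(): w(n,C(*p),.012)
for n,p in dict(ul=(85,543),bl=(100,572),ur=(373,451),br=(384,484)).items(): w(n,C(*p),.044)
```

```text
tl [205.2 132.2] [0.6591 0.1827] 0.027
tr [336.8 131.6] [ 0.6542 -0.2069] 0.027
br [339.6 207.8] [ 0.426  -0.2022] 0.027
bl [204.8 208.6] [0.4312 0.1837] 0.027
mid [271.8 169. ] [ 0.5437 -0.0108] 0.027
tapeUL [224.  176.8] [0.5262 0.1289] 0.013
tapeBR [254.4 201. ] [0.4529 0.0415] 0.013
tapeBL [224.  201.2] [0.454  0.1294] 0.013
tapeUR [254.4 176.6] [0.5252 0.04  ] 0.013
lvl_l [273.  151.4] [ 0.6004 -0.0165] 0.013
lvl_r [333.6 151.4] [ 0.5974 -0.1966] 0.013
plL [206.8 151.8] [0.6029 0.1792] 0.013
plR [269.8 151.4] [ 0.6006 -0.0071] 0.013
drL [274.6 188.6] [ 0.4883 -0.018 ] 0.013
drR [334.8 188.2] [ 0.4862 -0.194 ] 0.013
t1 [146.3 193.8] [0.4768 0.3523] 0.03
t2 [164.9 205.5] [0.4418 0.2978] 0.03
t3 [155.2 220.5] [0.3991 0.3251] 0.03
t4 [136.9 209.1] [0.4328 0.3787] 0.03
disc [150.2 206.9] [0.4379 0.3394] 0.034
d1 [103.  229.4] [0.3754 0.4743] 0.034
disc2 [104.6 244.4] [0.3327 0.468 ] 0.034
tip [121.9 163.5] [0.5718 0.431 ] 0.016
coll [144.4 166. ] [0.5627 0.3634] 0.016
hend [175.2 170.2] [0.5482 0.2718] 0.016
g1 [356.9 151.9] [ 0.595  -0.2667] 0.012
g2 [355.3 161.5] [ 0.5656 -0.2599] 0.012
g1r [384.3 155.8] [ 0.5819 -0.3486] 0.012
g2r [383.1 168.7] [ 0.5426 -0.3419] 0.012
piv [393.1 164.6] [ 0.5545 -0.3732] 0.012
tip [409.6 168.9] [ 0.5407 -0.4225] 0.012
ul [356.9 205.4] [ 0.4293 -0.2489] 0.044
bl [360.  211.3] [ 0.4122 -0.2566] 0.044
ur [415.7 186.6] [ 0.4804 -0.4245] 0.044
br [418.  193.4] [ 0.4605 -0.4294] 0.044
```

```bash
cat >> h.py <<'E'
def plan(s,x,y,z,jaw):
    """jaw: world angle deg of tool z wanted (mod 180)"""
    M=R.from_euler("xyz",s["ee_rot"]).as_matrix()
    d=M.T@(np.array([x,y,z])-s["eef_pos"])
    zz=M[:,2]; a=np.degrees(np.arctan2(zz[1],zz[0]))
    dl=(jaw-a+90)%180-90
    # twist about tool x (down): positive twist lowers world yaw
    return d,-dl,a
def show(*t):
    from station import arm
    s=arm.get_state(); d,tw,a=plan(s,*t)
    print("t",round(s["t"],2),"pos",np.round(s["eef_pos"],4),"jaw",round(a,1),"w",round(s["width"],4),"F",np.round(s["force"],1),"q",np.round(s["q"],2))
    print("dx dy dz",np.round(d,4),"twist",round(tw,1),"rows>=",round(max(np.linalg.norm(d)/.0417,abs(tw)/7.16),1))
E
python3 - <<'E'
from h import *
from station import arm
m=arm.camera_model("top")
C=lambda x,y:((x+.5)/4.9-.5+340,(y+.5)/4.9-.5+95)
print("roll",px2w(m,C(180,112),.048))
L=lambda x,y:((x+.5)/3.6-.5+80,(y+.5)/3.6-.5+100)
print("coupl",px2w(m,L(300,83),.04))
print("bottle", px2w(m,(88,210),.0), px2w(m,(67,200),.15))
sm=arm.camera_model("scene")
for z in(0,.034): print("tape in scene",w2px(sm,(.4376,.3385,z)),"scr",w2px(sm,(.56,.351,.015)),"pl",w2px(sm,(.5605,-.343,.01)),"lev",w2px(sm,(.445,-.345,.02)))
show(.4376,.3385,.15,57.5+90)
E
```

```text
roll [ 0.68975167 -0.32319839  0.048     ]
coupl [0.68707724 0.30630687 0.04      ]
bottle [0.43699224 0.53255765 0.        ] [0.44156342 0.53735393 0.15      ]
tape in scene (np.float64(333.98443532203635), np.float64(263.95228408504425)) scr (np.float64(304.2409137577733), np.float64(284.67929627572016)) pl (np.float64(158.2058197190721), np.float64(167.02399138508832)) lev (np.float64(186.79976838805976), np.float64(153.34726281828307))
tape in scene (np.float64(335.48073749003703), np.float64(254.28786090913772)) scr (np.float64(304.2409137577733), np.float64(284.67929627572016)) pl (np.float64(158.2058197190721), np.float64(167.02399138508832)) lev (np.float64(186.79976838805976), np.float64(153.34726281828307))
t 0.15 pos [0.1714 0.6525 0.2368] jaw -104.7 w 0.0873 F [-0.  -0.2  0.2] q [ 1.6   0.36  0.01 -0.   -1.22 -0.29]
dx dy dz [0.0872 0.3373 0.236 ] twist -72.2 rows>= 10.1
```

Call:
jog_arm(
  motion=[
    {"dx":0,"dy":0.337,"dz":0.236,"twist":-72.2},
    {"dx":0,"dy":0.337,"dz":0.236,"twist":-72.2},
    {"dx":0,"dy":0.337,"dz":0.236,"twist":-72.2},
    {"dx":0,"dy":0.337,"dz":0.236,"twist":-72.2},
    {"dx":0,"dy":0.337,"dz":0.236,"twist":-72.2},
    {"dx":0,"dy":0.337,"dz":0.236,"twist":-72.2},
    {"dx":0,"dy":0.337,"dz":0.236,"twist":-72.2},
    {"dx":0,"dy":0.337,"dz":0.236,"twist":-72.2},
    {"dx":0.087,"dy":0.337,"dz":0.236,"twist":-72.2},
    {"dx":0.087,"dy":0.337,"dz":0.236,"twist":-72.2},
    {"dx":0.087,"dy":0.337,"dz":0.236,"twist":-72.2},
    {"dx":0.087,"dy":0.337,"dz":0.236,"twist":-72.2},
    {"dx":0.087,"dy":0.337,"dz":0.236,"twist":-72.2},
    {"dx":0.087,"dy":0.337,"dz":0.236,"twist":-72.2},
  ],
  gripper=0.0876,
  newtons=40,
)

```text
t: 1.32
eef_pos: [0.4378, 0.3392, 0.1508]
ee_rot: [0.432, 1.57, -0.137]
force: [-0.7, -0.1, 0.9]
width: 0.0874
```

Run:
```python
from h import *
from station import arm
show(.4376,.3385,.029,147.5)
m=arm.camera_model("wrist")
f=arm.grab_frame("wrist"); f=np.ascontiguousarray(f[:,:,::-1])
p=w2px(m,(.4376,.3385,.034)); print(p)
cv2.circle(f,tuple(int(v) for v in p),3,(255,0,0),1)
cv2.imwrite("pics/w1.png",f)
```

```text
t 1.32 pos [0.4378 0.3392 0.1508] jaw -32.6 w 0.0874 F [-0.7 -0.1  0.9] q [ 1.01  0.23 -0.38  0.   -0.96  1.56]
dx dy dz [ 1.218e-01 -7.000e-04  1.000e-04] twist -0.1 rows>= 2.9
(np.float64(253.43845776703833), np.float64(188.15637851456012))
```

View pics/w1.png

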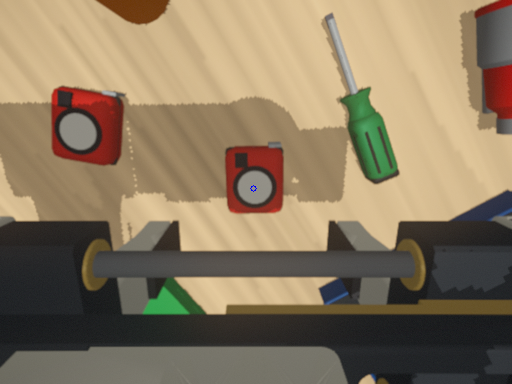

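Run:
```python
from h import *
from station import arm
m=arm.camera_model("wrist"); print(m["eye"],m["attitude"])
for p in [(226,147),(283,147),(283,212),(226,212),(274,144)]:
    print(p,px2w(m,p,.034)[:2],px2w(m,p,.0)[:2])
x=np.array([np.cos(np.radians(57.5)),np.sin(np.radians(57.5))]);y=np.array([-x[1],x[0]])
for z in (0,.034):
  for a,b in((.0345,.028),(.0345,-.028),(-.0345,-.028),(-.0345,.028)): print(z,np.round(w2px(m,[*(np.array([.4376,.3385])+a*x+b*y),z])))
```

```text
[0.47837337 0.40323046 0.29924687] [ 2.86299332e+00  3.39147491e-04 -5.68162991e-01]
(226, 147) [0.4374249  0.38576008] [0.43217602 0.38352068]
(283, 147) [0.48143889 0.35766492] [0.48183184 0.35182422]
(283, 212) [0.4488159  0.30323282] [0.44502715 0.29041488]
(226, 212) [0.40189932 0.33317468] [0.39209669 0.32419476]
(274, 144) [0.47591872 0.36443878] [0.47560408 0.35946636]
0 [227. 148.]
0 [281. 147.]
0 [279. 210.]
0 [228. 210.]
0.034 [223. 153.]
0.034 [284. 153.]
0.034 [282. 222.]
0.034 [226. 222.]
```

Call:
jog_arm(
  motion=[
    {"dx":0.04,"dy":0.003},
    {"dx":0.08,"dy":0.003},
    {"dx":0.105,"dy":0.003},
    {"dx":0.122,"dy":0.003},
    {"dx":0.122,"dy":0.003},
    {"dx":0.122,"dy":0.003},
  ],
)

```text
invalid input
```

Call:
jog_arm(
  motion=[
    {"dx":0},
    {"dx":0},
    {"dx":0},
    {"dx":0},
    {"dx":0},
  ],
  gripper=0.03,
  newtons=40,
)

```text
invalid input
```

Run:
```python
from h import *
show(.4887,.0849,.12,-.6)
```

```text
t 1.37 pos [0.4378 0.3399 0.1514] jaw -32.5 w 0.0879 F [-0.  -0.   0.3] q [ 1.01  0.23 -0.38  0.   -0.96  1.56]
dx dy dz [ 0.0312 -0.1877  0.18  ] twist -31.9 rows>= 6.3
```

Call:
jog_arm(
  motion=[
    {"dx":0.04,"dy":0.003,"dz":0,"twist":0},
    {"dx":0.08,"dy":0.003,"dz":0,"twist":0},
    {"dx":0.105,"dy":0.003,"dz":0,"twist":0},
    {"dx":0.122,"dy":0.003,"dz":0,"twist":0},
    {"dx":0.122,"dy":0.003,"dz":0,"twist":0},
    {"dx":0.122,"dy":0.003,"dz":0,"twist":0},
  ],
)

```text
t: 1.87
eef_pos: [0.4389, 0.3426, 0.029]
ee_rot: [-0.714, 1.57, -1.28]
force: [0.1, 0.4, 0.7]
width: 0.0876
```

Call:
jog_arm(
  motion=[
    {"dx":0,"dy":0,"dz":0,"twist":0},
    {"dx":0,"dy":0,"dz":0,"twist":0},
    {"dx":0,"dy":0,"dz":0,"twist":0},
    {"dx":0,"dy":0,"dz":0,"twist":0},
    {"dx":0,"dy":0,"dz":0,"twist":0},
  ],
  gripper=0.03,
  newtons=40,
)

```text
t: 2.28
eef_pos: [0.4393, 0.3419, 0.0294]
ee_rot: [1.569, 1.569, 1.001]
force: [-1.0, -0.5, 0.6]
width: 0.0599
```

Run:
```python
from h import *
show(.4887,.0849,.12,-.6)
```

```text
t 2.28 pos [0.4393 0.3419 0.0294] jaw -32.5 w 0.0599 F [-1.  -0.5  0.6] q [ 1.01  0.39 -0.5   0.   -0.68  1.56]
dx dy dz [-0.0909 -0.19    0.1798] twist -31.9 rows>= 6.6
```

Call:
jog_arm(
  motion=[
    {"dx":0,"dy":0,"dz":0,"twist":0},
    {"dx":0,"dy":0,"dz":0,"twist":0},
    {"dx":0,"dy":0,"dz":0,"twist":0},
    {"dx":-0.03,"dy":0,"dz":0,"twist":0},
    {"dx":-0.06,"dy":0,"dz":0,"twist":0},
    {"dx":-0.091,"dy":0,"dz":0,"twist":0},
  ],
)

```text
t: 2.78
eef_pos: [0.4385, 0.3407, 0.1197]
ee_rot: [-1.672, 1.568, -2.24]
force: [-0.3, 1.7, -1.5]
width: 0.0554
```

Run:
```python
from h import *
show(.4887,.0849,.12,-.6)
```

```text
t 2.78 pos [0.4385 0.3407 0.1197] jaw -32.5 w 0.0554 F [-0.3  1.7 -1.5] q [ 1.01  0.27 -0.41 -0.   -0.89  1.56]
dx dy dz [ 0.0002 -0.1886  0.1799] twist -31.9 rows>= 6.3
```

Call:
jog_arm(
  motion=[
    {"dx":0,"dy":-0.189,"dz":0.18,"twist":-31.9},
    {"dx":0,"dy":-0.189,"dz":0.18,"twist":-31.9},
    {"dx":0,"dy":-0.189,"dz":0.18,"twist":-31.9},
    {"dx":0,"dy":-0.189,"dz":0.18,"twist":-31.9},
    {"dx":0,"dy":-0.189,"dz":0.18,"twist":-31.9},
    {"dx":0,"dy":-0.189,"dz":0.18,"twist":-31.9},
    {"dx":0,"dy":-0.189,"dz":0.18,"twist":-31.9},
    {"dx":0,"dy":-0.189,"dz":0.18,"twist":-31.9},
    {"dx":0,"dy":-0.189,"dz":0.18,"twist":-31.9},
    {"dx":0,"dy":-0.189,"dz":0.18,"twist":-31.9},
  ],
)

```text
t: 3.62
eef_pos: [0.4892, 0.0855, 0.1194]
ee_rot: [2.865, 1.571, 2.854]
force: [0.4, 0.6, -1.8]
width: 0.0557
```

Run:
```python
from h import *
from station import arm
show(.4887,.0849,.042,-.6)
cv2.imwrite("pics/w2.png",arm.grab_frame("wrist")[:,:,::-1])
```

```text
t 3.62 pos [0.4892 0.0855 0.1194] jaw -0.7 w 0.0557 F [ 0.4  0.6 -1.8] q [ 0.57  0.18 -0.53 -0.   -0.86  2.56]
dx dy dz [ 0.0774 -0.0006 -0.0005] twist -0.1 rows>= 1.9
```

View pics/w2.png

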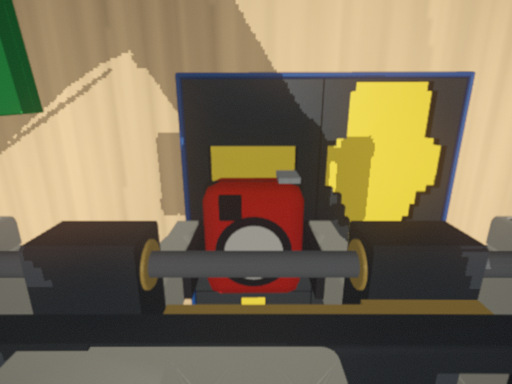

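Call:
jog_arm(
  motion=[
    {"dx":0.035,"dy":-0.0005,"dz":0,"twist":0},
    {"dx":0.06,"dy":-0.0005,"dz":0,"twist":0},
    {"dx":0.07,"dy":-0.0005,"dz":0,"twist":0},
    {"dx":0.076,"dy":-0.0005,"dz":0,"twist":0},
    {"dx":0.076,"dy":-0.0005,"dz":0,"twist":0},
    {"dx":0.076,"dy":-0.0005,"dz":0,"twist":0},
  ],
)

```text
t: 4.17
eef_pos: [0.4895, 0.0859, 0.0437]
ee_rot: [-0.275, 1.571, -0.285]
force: [0.4, -0.4, -1.6]
width: 0.0557
```

Call:
jog_arm(
  motion=[
    {"dx":0,"dy":0,"dz":0,"twist":0},
    {"dx":0,"dy":0,"dz":0,"twist":0},
    {"dx":0,"dy":0,"dz":0,"twist":0},
    {"dx":0,"dy":0,"dz":0,"twist":0},
    {"dx":-0.02,"dy":0,"dz":0,"twist":0},
    {"dx":-0.06,"dy":0,"dz":0,"twist":0},
    {"dx":-0.1,"dy":0,"dz":0,"twist":0},
  ],
  gripper=0.08,
)

```text
t: 4.75
eef_pos: [0.4882, 0.0842, 0.144]
ee_rot: [-2.579, 1.567, -2.59]
force: [1.2, 0.7, -0.0]
width: 0.0797
```

Run:
```python
from h import *
from station import arm
show(.5549,.3168,.14,-8.4)
cv2.imwrite("pics/w3.png",arm.grab_frame("wrist")[:,:,::-1])
```

```text
t 4.75 pos [0.4882 0.0842 0.144 ] jaw -0.6 w 0.0797 F [ 1.2  0.7 -0. ] q [ 0.57  0.15 -0.5  -0.   -0.92  2.56]
dx dy dz [0.0034 0.2334 0.0641] twist 7.8 rows>= 5.8
```

View pics/w3.png

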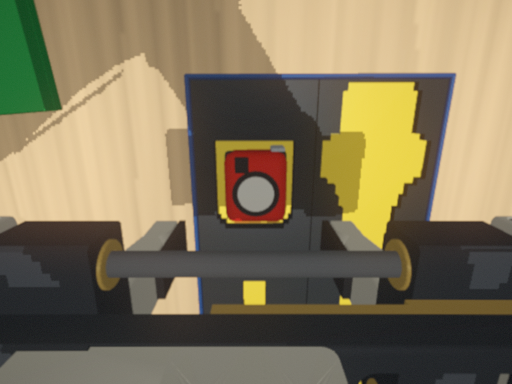

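Call:
jog_arm(
  motion=[
    {"dx":0,"dy":0.233,"dz":0.064,"twist":110},
    {"dx":0,"dy":0.233,"dz":0.064,"twist":110},
    {"dx":0,"dy":0.233,"dz":0.064,"twist":110},
    {"dx":0,"dy":0.233,"dz":0.064,"twist":110},
    {"dx":0,"dy":0.233,"dz":0.064,"twist":110},
    {"dx":0,"dy":0.233,"dz":0.064,"twist":110},
    {"dx":0,"dy":0.233,"dz":0.064,"twist":110},
    {"dx":0,"dy":0.233,"dz":0.064,"twist":110},
    {"dx":0,"dy":0.233,"dz":0.064,"twist":110},
    {"dx":0,"dy":0.233,"dz":0.064,"twist":110},
    {"dx":0,"dy":0.233,"dz":0.064,"twist":110},
    {"dx":0,"dy":0.233,"dz":0.064,"twist":110},
    {"dx":0,"dy":0.233,"dz":0.064,"twist":110},
    {"dx":0,"dy":0.233,"dz":0.064,"twist":110},
    {"dx":0,"dy":0.233,"dz":0.064,"twist":110},
    {"dx":0,"dy":0.233,"dz":0.064,"twist":110},
  ],
  gripper=0.0876,
)

```text
t: 6.13
eef_pos: [0.5558, 0.3171, 0.1437]
ee_rot: [2.893, 1.571, 0.955]
force: [0.5, 0.4, -0.4]
width: 0.0871
```

Run:
```python
from h import *
show(.5549,.3168,.14,-8.4)
```

```text
t 6.13 pos [0.5558 0.3171 0.1437] jaw -111.0 w 0.0871 F [ 0.5  0.4 -0.4] q [ 0.82  0.37 -0.19 -0.   -1.01  0.38]
dx dy dz [ 0.0037 -0.0007  0.0006] twist 77.4 rows>= 10.8
```

Call:
jog_arm(
  motion=[
    {"dx":0,"dy":0,"dz":0,"twist":77.4},
    {"dx":0,"dy":0,"dz":0,"twist":77.4},
    {"dx":0,"dy":0,"dz":0,"twist":77.4},
    {"dx":0,"dy":0,"dz":0,"twist":77.4},
    {"dx":0,"dy":0,"dz":0,"twist":77.4},
    {"dx":0,"dy":0,"dz":0,"twist":77.4},
    {"dx":0,"dy":0,"dz":0,"twist":77.4},
    {"dx":0,"dy":0,"dz":0,"twist":77.4},
    {"dx":0,"dy":0,"dz":0,"twist":77.4},
    {"dx":0,"dy":0,"dz":0,"twist":77.4},
    {"dx":0,"dy":0,"dz":0,"twist":77.4},
    {"dx":0,"dy":0,"dz":0,"twist":77.4},
  ],
)

```text
t: 7.13
eef_pos: [0.5558, 0.3171, 0.1437]
ee_rot: [-2.023, 1.571, 0.974]
force: [-0.3, 0.5, 0.3]
width: 0.0877
```

Run:
```python
from h import *
from station import arm
show(.5549,.3168,.026,-8.4)
m=arm.camera_model("wrist")
f=np.ascontiguousarray(arm.grab_frame("wrist")[:,:,::-1])
a=np.radians(81.6);x=np.array([np.cos(a),np.sin(a)]);y=np.array([-x[1],x[0]]);o=np.array([.560,.3514])
for l,b,z in [(-.08,.015,.03),(-.08,-.015,.03),(0,.015,.03),(0,-.015,.03),(.08,0,.019),(-.035,0,.03)]:
    p=w2px(m,[*(o+l*x+b*y),z]); cv2.circle(f,tuple(int(round(v)) for v in p),2,(255,0,0),-1)
cv2.imwrite("pics/w4.png",f)
```

```text
t 7.13 pos [0.5558 0.3171 0.1437] jaw 171.7 w 0.0877 F [-0.3  0.5  0.3] q [ 0.82  0.37 -0.19 -0.   -1.01 -0.97]
dx dy dz [0.1177 0.0005 0.0008] twist 0.1 rows>= 2.8
```

View pics/w4.png

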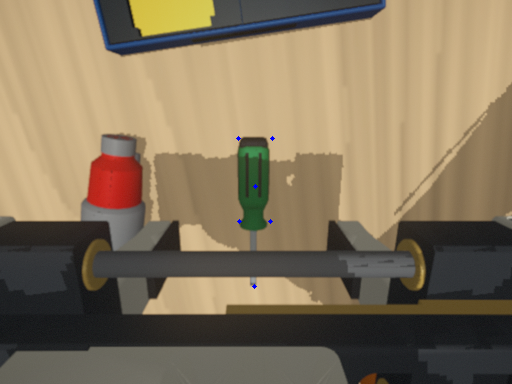

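Call:
jog_arm(
  motion=[
    {"dx":0.04,"dy":0,"dz":0.001,"twist":0},
    {"dx":0.08,"dy":0,"dz":0.001,"twist":0},
    {"dx":0.105,"dy":0,"dz":0.001,"twist":0},
    {"dx":0.118,"dy":0,"dz":0.001,"twist":0},
    {"dx":0.118,"dy":0,"dz":0.001,"twist":0},
  ],
)

```text
t: 7.6
eef_pos: [0.553, 0.3157, 0.0218]
ee_rot: [0.871, 1.565, -2.407]
force: [-0.0, -0.9, 0.3]
width: 0.0873
```

Call:
jog_arm(
  motion=[
    {"dx":0,"dy":0,"dz":0,"twist":0},
    {"dx":0,"dy":0,"dz":0,"twist":0},
    {"dx":0,"dy":0,"dz":0,"twist":0},
    {"dx":0,"dy":0,"dz":0,"twist":0},
    {"dx":0,"dy":0,"dz":0,"twist":0},
    {"dx":0,"dy":0,"dz":0,"twist":0},
    {"dx":0,"dy":0,"dz":0,"twist":0},
    {"dx":0,"dy":0,"dz":0,"twist":0},
    {"dx":0,"dy":0,"dz":0,"twist":0},
    {"dx":0,"dy":0,"dz":0,"twist":0},
    {"dx":0,"dy":0,"dz":0,"twist":0},
    {"dx":0,"dy":0,"dz":0,"twist":0},
  ],
  gripper=0.01,
  newtons=40,
)

```text
t: 8.6
eef_pos: [0.5549, 0.3174, 0.0256]
ee_rot: [-2.817, 1.571, 0.185]
force: [0.6, -1.2, 0.9]
width: 0.0295
```

Run:
```python
from h import *
show(.4863,-.1401,.13,-.6)
```

```text
t 8.6 pos [0.5549 0.3174 0.0256] jaw 172.0 w 0.0295 F [ 0.6 -1.2  0.9] q [ 0.82  0.5  -0.31  0.   -0.77 -0.96]
dx dy dz [-0.1044  0.4626  0.0041] twist -7.4 rows>= 11.4
```

Call:
jog_arm(
  motion=[
    {"dx":-0.035,"dy":0,"dz":0,"twist":0},
    {"dx":-0.07,"dy":0,"dz":0,"twist":0},
    {"dx":-0.104,"dy":0,"dz":0,"twist":0},
    {"dx":-0.104,"dy":0.463,"dz":0.004,"twist":-7.4},
    {"dx":-0.104,"dy":0.463,"dz":0.004,"twist":-7.4},
    {"dx":-0.104,"dy":0.463,"dz":0.004,"twist":-7.4},
    {"dx":-0.104,"dy":0.463,"dz":0.004,"twist":-7.4},
    {"dx":-0.104,"dy":0.463,"dz":0.004,"twist":-7.4},
    {"dx":-0.104,"dy":0.463,"dz":0.004,"twist":-7.4},
    {"dx":-0.104,"dy":0.463,"dz":0.004,"twist":-7.4},
    {"dx":-0.104,"dy":0.463,"dz":0.004,"twist":-7.4},
    {"dx":-0.104,"dy":0.463,"dz":0.004,"twist":-7.4},
    {"dx":-0.104,"dy":0.463,"dz":0.004,"twist":-7.4},
    {"dx":-0.104,"dy":0.463,"dz":0.004,"twist":-7.4},
    {"dx":-0.104,"dy":0.463,"dz":0.004,"twist":-7.4},
    {"dx":-0.104,"dy":0.463,"dz":0.004,"twist":-7.4},
    {"dx":-0.104,"dy":0.463,"dz":0.004,"twist":-7.4},
    {"dx":-0.104,"dy":0.463,"dz":0.004,"twist":-7.4},
    {"dx":-0.104,"dy":0.463,"dz":0.004,"twist":-7.4},
  ],
)

```text
t: 10.18
eef_pos: [0.4866, -0.1395, 0.1295]
ee_rot: [-1.705, 1.571, 1.427]
force: [-0.6, 1.2, -1.2]
width: 0.0294
```

Run:
```python
from h import *
from station import arm
show(.4863,-.1401,.04,-.6)
cv2.imwrite("pics/w5.png",arm.grab_frame("wrist")[:,:,::-1])
```

```text
t 10.18 pos [ 0.4866 -0.1395  0.1295] jaw 179.5 w 0.0294 F [-0.6  1.2 -1.2] q [ 0.11  0.18 -0.5  -0.   -0.88 -0.12]
dx dy dz [0.0895 0.0006 0.0003] twist 0.1 rows>= 2.1
```

View pics/w5.png

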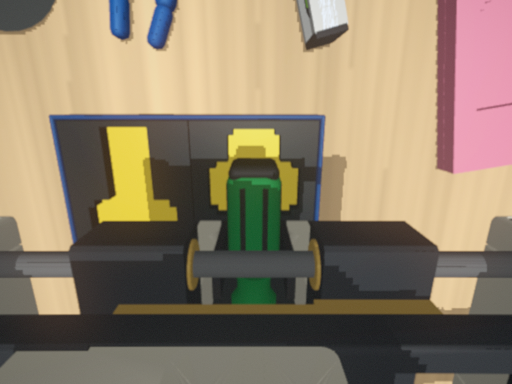

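Call:
jog_arm(
  motion=[
    {"dx":0.035,"dy":0,"dz":0,"twist":0},
    {"dx":0.065,"dy":0,"dz":0,"twist":0},
    {"dx":0.08,"dy":0,"dz":0,"twist":0},
    {"dx":0.09,"dy":0,"dz":0,"twist":0},
    {"dx":0.09,"dy":0,"dz":0,"twist":0},
    {"dx":0.09,"dy":0,"dz":0,"twist":0},
  ],
)

```text
t: 10.73
eef_pos: [0.4867, -0.1399, 0.0395]
ee_rot: [0.797, 1.57, -2.353]
force: [-0.2, 0.3, -1.5]
width: 0.0297
```

Call:
jog_arm(
  motion=[
    {"dx":0,"dy":0,"dz":0,"twist":0},
    {"dx":0,"dy":0,"dz":0,"twist":0},
    {"dx":0,"dy":0,"dz":0,"twist":0},
    {"dx":-0.02,"dy":0,"dz":0,"twist":0},
    {"dx":-0.06,"dy":0,"dz":0,"twist":0},
    {"dx":-0.1,"dy":0,"dz":0,"twist":0},
    {"dx":-0.1,"dy":0,"dz":0,"twist":0},
  ],
  gripper=0.039,
)

```text
t: 11.32
eef_pos: [0.4908, -0.141, 0.1475]
ee_rot: [3.067, 1.559, -0.084]
force: [1.9, 0.5, 0.3]
width: 0.0391
```

Run:
```python
from h import *
from station import arm
show(.5665,-.3186,.14,-14)
cv2.imwrite("pics/w6.png",arm.grab_frame("wrist")[:,:,::-1])
```

```text
t 11.32 pos [ 0.4908 -0.141   0.1475] jaw 179.5 w 0.0391 F [1.9 0.5 0.3] q [ 0.11  0.16 -0.48  0.   -0.91 -0.12]
dx dy dz [ 0.0086  0.1769 -0.0772] twist 13.5 rows>= 4.6
```

View pics/w6.png

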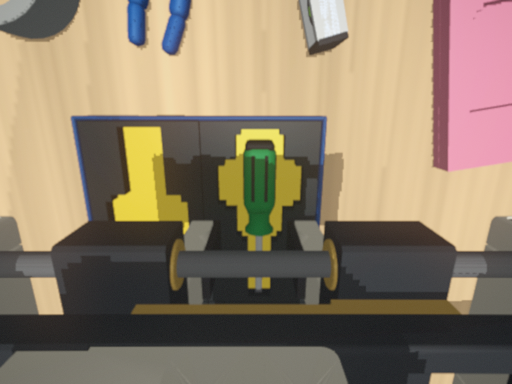

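Call:
jog_arm(
  motion=[
    {"dx":0,"dy":0.177,"dz":-0.076,"twist":13.5},
    {"dx":0,"dy":0.177,"dz":-0.076,"twist":13.5},
    {"dx":0,"dy":0.177,"dz":-0.076,"twist":13.5},
    {"dx":0,"dy":0.177,"dz":-0.076,"twist":13.5},
    {"dx":0,"dy":0.177,"dz":-0.076,"twist":13.5},
    {"dx":0,"dy":0.177,"dz":-0.076,"twist":13.5},
    {"dx":0,"dy":0.177,"dz":-0.076,"twist":13.5},
    {"dx":0,"dy":0.177,"dz":-0.076,"twist":13.5},
    {"dx":0,"dy":0.177,"dz":-0.076,"twist":13.5},
  ],
  gripper=0.074,
)

```text
t: 12.12
eef_pos: [0.5599, -0.3175, 0.1394]
ee_rot: [-0.387, 1.57, 2.509]
force: [-0.5, -0.2, 1.0]
width: 0.0734
```

Run:
```python
from h import *
from station import arm
show(.5665,-.3186,.018,-14)
m=arm.camera_model("wrist")
f=np.ascontiguousarray(arm.grab_frame("wrist")[:,:,::-1])
a=np.radians(-104);x=np.array([np.cos(a),np.sin(a)]);y=np.array([-x[1],x[0]]);o=np.array([.5605,-.3429])
for l,b,z in [(-.054,.026,.01),(-.054,-.026,.01),(0,.026,.01),(0,-.026,.01),(.082,0,.01),(.028,0,.02),(-.025,0,.0)]:
    p=w2px(m,[*(o+l*x+b*y),z]); cv2.circle(f,tuple(int(round(v)) for v in p),2,(0,0,255),-1)
cv2.imwrite("pics/w7.png",f)
```

```text
t 12.12 pos [ 0.5599 -0.3175  0.1394] jaw 165.9 w 0.0734 F [-0.5 -0.2  1. ] q [-0.21  0.38 -0.19 -0.   -1.   -0.03]
dx dy dz [ 0.1214 -0.0006 -0.0068] twist -0.1 rows>= 2.9
```

View pics/w7.png

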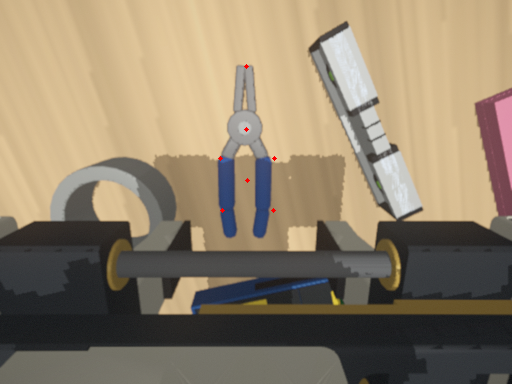

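Call:
jog_arm(
  motion=[
    {"dx":0.04,"dy":-0.001,"dz":-0.0085,"twist":0},
    {"dx":0.08,"dy":-0.001,"dz":-0.0085,"twist":0},
    {"dx":0.105,"dy":-0.001,"dz":-0.0085,"twist":0},
    {"dx":0.116,"dy":-0.001,"dz":-0.0085,"twist":0},
    {"dx":0.121,"dy":-0.001,"dz":-0.0085,"twist":0},
    {"dx":0.121,"dy":-0.001,"dz":-0.0085,"twist":0},
  ],
)

```text
t: 12.67
eef_pos: [0.569, -0.319, 0.0186]
ee_rot: [0.432, 1.57, -2.955]
force: [0.2, -0.3, 1.0]
width: 0.0739
```

Call:
jog_arm(
  motion=[
    {"dx":0,"dy":0,"dz":0,"twist":0},
    {"dx":0,"dy":0,"dz":0,"twist":0},
    {"dx":0,"dy":0,"dz":0,"twist":0},
    {"dx":0,"dy":0,"dz":0,"twist":0},
    {"dx":0,"dy":0,"dz":0,"twist":0},
    {"dx":0,"dy":0,"dz":0,"twist":0},
    {"dx":0,"dy":0,"dz":0,"twist":0},
    {"dx":0,"dy":0,"dz":0,"twist":0},
  ],
  gripper=0.03,
  newtons=40,
)

```text
t: 13.33
eef_pos: [0.5693, -0.3197, 0.0199]
ee_rot: [3.024, 1.569, -0.363]
force: [-0.9, 1.8, 5.7]
width: 0.0517
```

Run:
```python
from h import *
show(.5990,.1087,.13,-.6)
```

```text
t 13.33 pos [ 0.5693 -0.3197  0.0199] jaw 165.9 w 0.0517 F [-0.9  1.8  5.7] q [-0.21  0.52 -0.28  0.   -0.77 -0.03]
dx dy dz [-0.1103 -0.4227  0.0754] twist -13.5 rows>= 10.6
```

Call:
jog_arm(
  motion=[
    {"dx":-0.035,"dy":0,"dz":0,"twist":0},
    {"dx":-0.07,"dy":0,"dz":0,"twist":0},
    {"dx":-0.11,"dy":0,"dz":0,"twist":0},
    {"dx":-0.11,"dy":-0.423,"dz":0.075,"twist":-13.5},
    {"dx":-0.11,"dy":-0.423,"dz":0.075,"twist":-13.5},
    {"dx":-0.11,"dy":-0.423,"dz":0.075,"twist":-13.5},
    {"dx":-0.11,"dy":-0.423,"dz":0.075,"twist":-13.5},
    {"dx":-0.11,"dy":-0.423,"dz":0.075,"twist":-13.5},
    {"dx":-0.11,"dy":-0.423,"dz":0.075,"twist":-13.5},
    {"dx":-0.11,"dy":-0.423,"dz":0.075,"twist":-13.5},
    {"dx":-0.11,"dy":-0.423,"dz":0.075,"twist":-13.5},
    {"dx":-0.11,"dy":-0.423,"dz":0.075,"twist":-13.5},
    {"dx":-0.11,"dy":-0.423,"dz":0.075,"twist":-13.5},
    {"dx":-0.11,"dy":-0.423,"dz":0.075,"twist":-13.5},
    {"dx":-0.11,"dy":-0.423,"dz":0.075,"twist":-13.5},
    {"dx":-0.11,"dy":-0.423,"dz":0.075,"twist":-13.5},
    {"dx":-0.11,"dy":-0.423,"dz":0.075,"twist":-13.5},
    {"dx":-0.11,"dy":-0.423,"dz":0.075,"twist":-13.5},
  ],
)

```text
t: 14.83
eef_pos: [0.599, 0.1079, 0.1285]
ee_rot: [0.367, 1.57, -2.787]
force: [-0.0, -0.7, -2.6]
width: 0.052
```

Run:
```python
from h import *
from station import arm
show(.5990,.1087,.036,-.6)
cv2.imwrite("pics/w8.png",arm.grab_frame("wrist")[:,:,::-1])
```

```text
t 14.83 pos [0.599  0.1079 0.1285] jaw 179.3 w 0.052 F [-0.  -0.7 -2.6] q [ 0.5   0.34 -0.28 -0.   -0.95 -0.51]
dx dy dz [ 0.0925 -0.0008 -0.0001] twist -0.1 rows>= 2.2
```

View pics/w8.png

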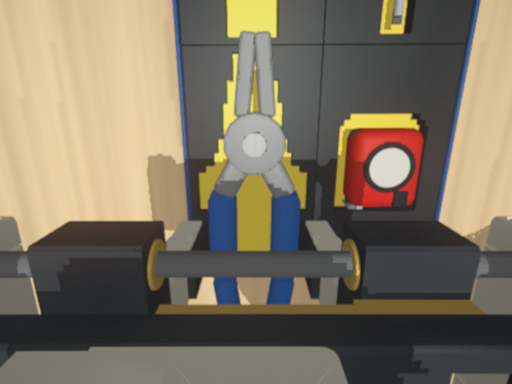

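Call:
jog_arm(
  motion=[
    {"dx":0.035,"dy":-0.001,"dz":0,"twist":0},
    {"dx":0.065,"dy":-0.001,"dz":0,"twist":0},
    {"dx":0.08,"dy":-0.001,"dz":0,"twist":0},
    {"dx":0.089,"dy":-0.001,"dz":0,"twist":0},
    {"dx":0.089,"dy":-0.001,"dz":0,"twist":0},
    {"dx":0.089,"dy":-0.001,"dz":0,"twist":0},
  ],
)

```text
t: 15.38
eef_pos: [0.5997, 0.1093, 0.0399]
ee_rot: [3.03, 1.57, -0.123]
force: [-0.1, 0.3, -2.1]
width: 0.0515
```

Call:
jog_arm(
  motion=[
    {"dx":0,"dy":0,"dz":0,"twist":0},
    {"dx":0,"dy":0,"dz":0,"twist":0},
    {"dx":0,"dy":0,"dz":0,"twist":0},
    {"dx":0,"dy":0,"dz":0,"twist":0},
    {"dx":-0.02,"dy":0,"dz":0,"twist":0},
    {"dx":-0.06,"dy":0,"dz":0,"twist":0},
    {"dx":-0.1,"dy":0,"dz":0,"twist":0},
    {"dx":-0.1,"dy":0,"dz":0,"twist":0},
  ],
  gripper=0.075,
)

```text
t: 16.05
eef_pos: [0.6037, 0.1114, 0.1483]
ee_rot: [-2.845, 1.558, 0.288]
force: [1.2, 0.9, 1.6]
width: 0.0748
```

Run:
```python
from h import *
from station import arm
show(.4451,-.3452,.15,16)
cv2.imwrite("pics/w9.png",arm.grab_frame("wrist")[:,:,::-1])
```

```text
t 16.05 pos [0.6037 0.1114 0.1483] jaw 179.5 w 0.0748 F [1.2 0.9 1.6] q [ 0.5   0.32 -0.26  0.   -0.98 -0.51]
dx dy dz [-0.0052  0.4579  0.1545] twist -16.5 rows>= 11.6
```

View pics/w9.png

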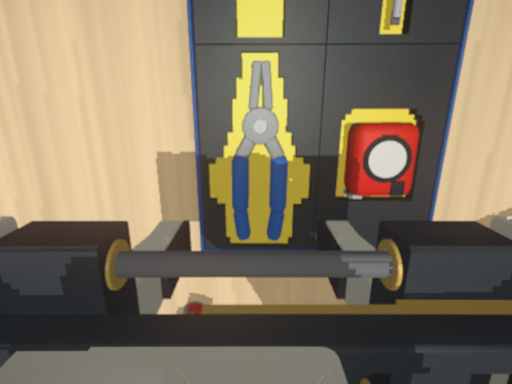

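Call:
jog_arm(
  motion=[
    {"dx":0,"dy":0.456,"dz":0.15,"twist":-16.5},
    {"dx":0,"dy":0.456,"dz":0.15,"twist":-16.5},
    {"dx":0,"dy":0.456,"dz":0.15,"twist":-16.5},
    {"dx":0,"dy":0.456,"dz":0.15,"twist":-16.5},
    {"dx":0,"dy":0.456,"dz":0.15,"twist":-16.5},
    {"dx":0,"dy":0.456,"dz":0.15,"twist":-16.5},
    {"dx":0,"dy":0.456,"dz":0.15,"twist":-16.5},
    {"dx":0,"dy":0.456,"dz":0.15,"twist":-16.5},
    {"dx":0,"dy":0.456,"dz":0.15,"twist":-16.5},
    {"dx":0,"dy":0.456,"dz":0.15,"twist":-16.5},
    {"dx":0,"dy":0.456,"dz":0.15,"twist":-16.5},
    {"dx":0,"dy":0.456,"dz":0.15,"twist":-16.5},
    {"dx":0,"dy":0.456,"dz":0.15,"twist":-16.5},
    {"dx":0,"dy":0.456,"dz":0.15,"twist":-16.5},
    {"dx":0,"dy":0.456,"dz":0.15,"twist":-16.5},
    {"dx":0,"dy":0.456,"dz":0.15,"twist":-16.5},
  ],
  gripper=0.07,
)

```text
t: 17.43
eef_pos: [0.4446, -0.3436, 0.1395]
ee_rot: [-1.758, 1.571, 1.661]
force: [0.4, -0.4, 0.2]
width: 0.0703
```

Run:
```python
from h import *
from station import arm
show(.4451,-.3452,.029,16)
m=arm.camera_model("wrist")
f=np.ascontiguousarray(arm.grab_frame("wrist")[:,:,::-1])
a=np.radians(-74);x=np.array([np.cos(a),np.sin(a)]);y=np.array([-x[1],x[0]]);o=np.array([.4451,-.3452])
for l,b,z in [(-.086,.012,.044),(-.086,-.012,.044),(.086,.012,.044),(.086,-.012,.044),(0,0,.044),(.086,.012,0),(.086,-.012,0)]:
    p=w2px(m,[*(o+l*x+b*y),z]); cv2.circle(f,tuple(int(round(v)) for v in p),2,(0,0,255),-1)
cv2.imwrite("pics/w10.png",f)
```

```text
t 17.43 pos [ 0.4446 -0.3436  0.1395] jaw -164.1 w 0.0703 F [ 0.4 -0.4  0.2] q [-0.31  0.26 -0.37 -0.   -0.94  0.59]
dx dy dz [0.1105 0.0017 0.    ] twist -0.1 rows>= 2.7
```

View pics/w10.png

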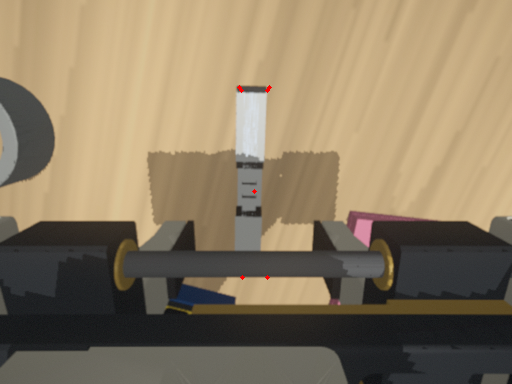

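Call:
jog_arm(
  motion=[
    {"dx":0.03,"dy":0.0035,"dz":-0.003,"twist":1.8},
    {"dx":0.065,"dy":0.0035,"dz":-0.003,"twist":1.8},
    {"dx":0.095,"dy":0.0035,"dz":-0.003,"twist":1.8},
    {"dx":0.11,"dy":0.0035,"dz":-0.003,"twist":1.8},
    {"dx":0.11,"dy":0.0035,"dz":-0.003,"twist":1.8},
  ],
)

```text
t: 17.9
eef_pos: [0.4464, -0.3449, 0.026]
ee_rot: [-0.647, 1.564, 2.742]
force: [0.0, 0.1, 0.3]
width: 0.07
```

Call:
jog_arm(
  motion=[
    {"dx":0,"dy":0,"dz":0,"twist":0},
    {"dx":0,"dy":0,"dz":0,"twist":0},
    {"dx":0,"dy":0,"dz":0,"twist":0},
    {"dx":0,"dy":0,"dz":0,"twist":0},
    {"dx":0,"dy":0,"dz":0,"twist":0},
    {"dx":0,"dy":0,"dz":0,"twist":0},
    {"dx":0,"dy":0,"dz":0,"twist":0},
    {"dx":0,"dy":0,"dz":0,"twist":0},
    {"dx":0,"dy":0,"dz":0,"twist":0},
    {"dx":0,"dy":0,"dz":0,"twist":0},
    {"dx":0,"dy":0,"dz":0,"twist":0},
  ],
  gripper=0.01,
  newtons=40,
)

```text
t: 18.82
eef_pos: [0.4486, -0.347, 0.0299]
ee_rot: [2.38, 1.57, -0.516]
force: [-0.2, 0.3, 4.5]
width: 0.0237
```

Run:
```python
from h import *
show(.5968,-.1064,.13,-.6)
```

```text
t 18.82 pos [ 0.4486 -0.347   0.0299] jaw -165.9 w 0.0237 F [-0.2  0.3  4.5] q [-0.31  0.4  -0.47  0.   -0.7   0.56]
dx dy dz [-0.1001 -0.1973 -0.2024] twist 14.7 rows>= 7.2
```

Call:
jog_arm(
  motion=[
    {"dx":-0.035,"dy":0,"dz":0,"twist":0},
    {"dx":-0.07,"dy":0,"dz":0,"twist":0},
    {"dx":-0.1,"dy":0,"dz":0,"twist":0},
    {"dx":-0.1,"dy":-0.197,"dz":-0.202,"twist":14.7},
    {"dx":-0.1,"dy":-0.197,"dz":-0.202,"twist":14.7},
    {"dx":-0.1,"dy":-0.197,"dz":-0.202,"twist":14.7},
    {"dx":-0.1,"dy":-0.197,"dz":-0.202,"twist":14.7},
    {"dx":-0.1,"dy":-0.197,"dz":-0.202,"twist":14.7},
    {"dx":-0.1,"dy":-0.197,"dz":-0.202,"twist":14.7},
    {"dx":-0.1,"dy":-0.197,"dz":-0.202,"twist":14.7},
    {"dx":-0.1,"dy":-0.197,"dz":-0.202,"twist":14.7},
    {"dx":-0.1,"dy":-0.197,"dz":-0.202,"twist":14.7},
    {"dx":-0.1,"dy":-0.197,"dz":-0.202,"twist":14.7},
    {"dx":-0.1,"dy":-0.197,"dz":-0.202,"twist":14.7},
    {"dx":-0.1,"dy":-0.197,"dz":-0.202,"twist":14.7},
  ],
)

```text
t: 20.07
eef_pos: [0.5954, -0.1077, 0.1293]
ee_rot: [0.065, 1.57, -3.089]
force: [-0.3, -0.3, -2.4]
width: 0.0238
```

Run:
```python
from h import *
from station import arm
show(.5968,-.1064,.043,-.6)
m=arm.camera_model("wrist")
f=np.ascontiguousarray(arm.grab_frame("wrist")[:,:,::-1])
# expected slot corners at foam top and level ends as held
a=np.radians(-90.6);x=np.array([np.cos(a),np.sin(a)]);y=np.array([-x[1],x[0]]);o=np.array([.5968,-.1064])
for l,b,z in [(.09,.02,.027),(.09,-.02,.027),(-.09,.02,.027),(-.09,-.02,.027)]:
    p=w2px(m,[*(o+l*x+b*y),z]); cv2.circle(f,tuple(int(round(v)) for v in p),2,(0,0,255),-1)
for l,b,z in [(.086,.012,.144),(.086,-.012,.144),(.086,-.012,.1),(.086,.012,.1)]:
    p=w2px(m,[*(o+l*x+b*y),z]); cv2.circle(f,tuple(int(round(v)) for v in p),2,(255,0,0),-1)
cv2.imwrite("pics/w11.png",f)
```

```text
t 20.07 pos [ 0.5954 -0.1077  0.1293] jaw 179.3 w 0.0238 F [-0.3 -0.3 -2.4] q [ 0.14  0.33 -0.29 -0.   -0.95 -0.16]
dx dy dz [ 0.0863 -0.0013 -0.0014] twist -0.1 rows>= 2.1
```

View pics/w11.png

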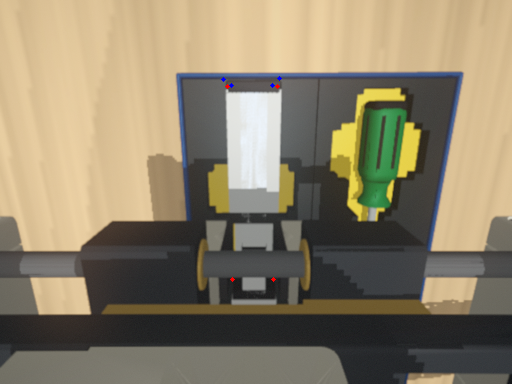

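Call:
jog_arm(
  motion=[
    {"dx":0.03,"dy":0,"dz":-0.0014,"twist":0},
    {"dx":0.055,"dy":0,"dz":-0.0014,"twist":0},
    {"dx":0.065,"dy":0,"dz":-0.0014,"twist":0},
    {"dx":0.07,"dy":0,"dz":-0.0014,"twist":0},
    {"dx":0.074,"dy":0,"dz":-0.0014,"twist":0},
    {"dx":0.078,"dy":0,"dz":-0.0014,"twist":0},
    {"dx":0.078,"dy":0,"dz":-0.0014,"twist":0},
  ],
)

```text
t: 20.7
eef_pos: [0.5979, -0.1068, 0.0519]
ee_rot: [-3.12, 1.57, 0.011]
force: [0.8, -0.2, -2.2]
width: 0.0236
```

Run:
```python
from h import *
from station import arm
show(.5968,-.1064,.043,-.6)
cv2.imwrite("pics/w12.png",arm.grab_frame("wrist")[:,:,::-1])
```

```text
t 20.7 pos [ 0.5979 -0.1068  0.0519] jaw 179.4 w 0.0236 F [ 0.8 -0.2 -2.2] q [ 0.14  0.43 -0.36  0.   -0.78 -0.16]
dx dy dz [ 0.0089 -0.0004  0.0011] twist -0.0 rows>= 0.2
```

View pics/w12.png

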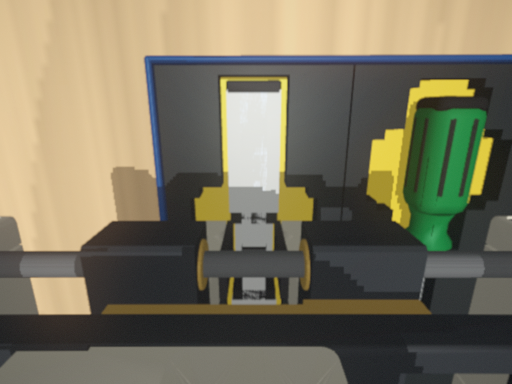

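Level is already inside the slot (no contact force). Lower the rest, then release.

Call:
jog_arm(
  motion=[
    {"dx":0.004,"dy":0,"dz":0,"twist":0},
    {"dx":0.0085,"dy":0,"dz":0,"twist":0},
    {"dx":0.0085,"dy":0,"dz":0,"twist":0},
    {"dx":0.0085,"dy":0,"dz":0,"twist":0},
  ],
)

```text
t: 21.08
eef_pos: [0.5975, -0.1066, 0.043]
ee_rot: [0.019, 1.571, -3.134]
force: [0.1, 0.4, -2.1]
width: 0.0236
```

Call:
jog_arm(
  motion=[
    {"dx":0,"dy":0,"dz":0,"twist":0},
    {"dx":0,"dy":0,"dz":0,"twist":0},
    {"dx":0,"dy":0,"dz":0,"twist":0},
    {"dx":0,"dy":0,"dz":0,"twist":0},
    {"dx":-0.02,"dy":0,"dz":0,"twist":0},
    {"dx":-0.05,"dy":0,"dz":0,"twist":0},
    {"dx":-0.09,"dy":0,"dz":0,"twist":0},
    {"dx":-0.13,"dy":0,"dz":0,"twist":0},
    {"dx":-0.15,"dy":0,"dz":0,"twist":0},
    {"dx":-0.15,"dy":0,"dz":0,"twist":0},
  ],
  gripper=0.036,
)

```text
t: 21.92
eef_pos: [0.6006, -0.1069, 0.1996]
ee_rot: [3.13, 1.561, -0.021]
force: [0.2, -0.4, -0.5]
width: 0.0362
```

Run:
```python
from h import *
from station import arm
show(.45,-.3,.2,-.6)
cv2.imwrite("pics/w13.png",arm.grab_frame("wrist")[:,:,::-1])
```

```text
t 21.92 pos [ 0.6006 -0.1069  0.1996] jaw 179.4 w 0.0362 F [ 0.2 -0.4 -0.5] q [ 0.14  0.27 -0.2   0.   -1.09 -0.16]
dx dy dz [-0.0019  0.1946  0.1486] twist 0.0 rows>= 5.9
```

View pics/w13.png

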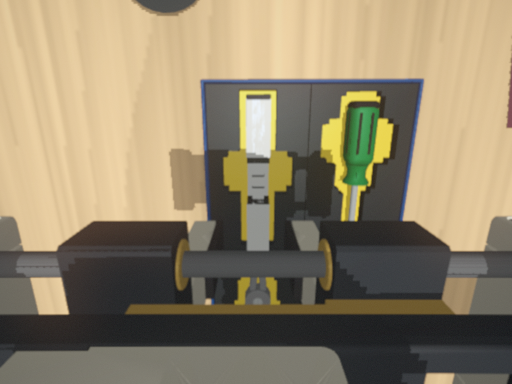

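Seated. I'll retreat clear of the tray and check with the top and scene cameras.

Call:
jog_arm(
  motion=[
    {"dx":-0.05,"dy":0.2,"dz":0.16,"twist":0},
    {"dx":-0.05,"dy":0.2,"dz":0.16,"twist":0},
    {"dx":-0.05,"dy":0.2,"dz":0.16,"twist":0},
    {"dx":-0.05,"dy":0.2,"dz":0.16,"twist":0},
    {"dx":-0.05,"dy":0.2,"dz":0.16,"twist":0},
    {"dx":-0.05,"dy":0.2,"dz":0.16,"twist":0},
    {"dx":-0.05,"dy":0.2,"dz":0.16,"twist":0},
    {"dx":-0.05,"dy":0.2,"dz":0.16,"twist":0},
    {"dx":-0.05,"dy":0.2,"dz":0.16,"twist":0},
    {"dx":-0.05,"dy":0.2,"dz":0.16,"twist":0},
    {"dx":-0.05,"dy":0.2,"dz":0.16,"twist":0},
  ],
)

```text
t: 22.88
eef_pos: [0.4359, -0.3042, 0.2423]
ee_rot: [-0.42, 1.57, 2.711]
force: [-0.9, -0.4, -0.3]
width: 0.0361
```

Run:
```python
from station import arm
import cv2
f=arm.grab_frame("top")[:,:,::-1]; g=arm.grab_frame("scene")[:,:,::-1]
cv2.imwrite("pics/top9.png",cv2.resize(f[110:225,100:440],None,fx=2.35,fy=2.35,interpolation=cv2.INTER_CUBIC))
cv2.imwrite("pics/sc9.png",cv2.resize(g[140:330,90:350],None,fx=3,fy=3,interpolation=cv2.INTER_CUBIC))
```

```text
(no output)
```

View pics/top9.png

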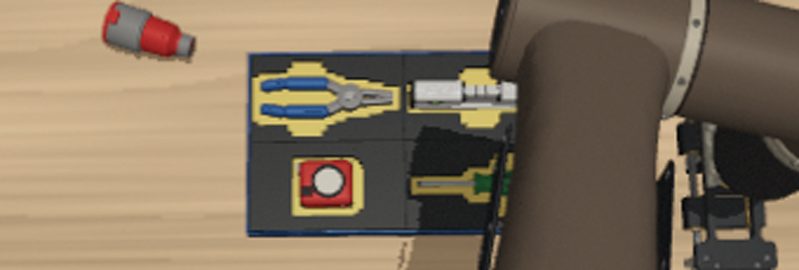

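View pics/sc9.png

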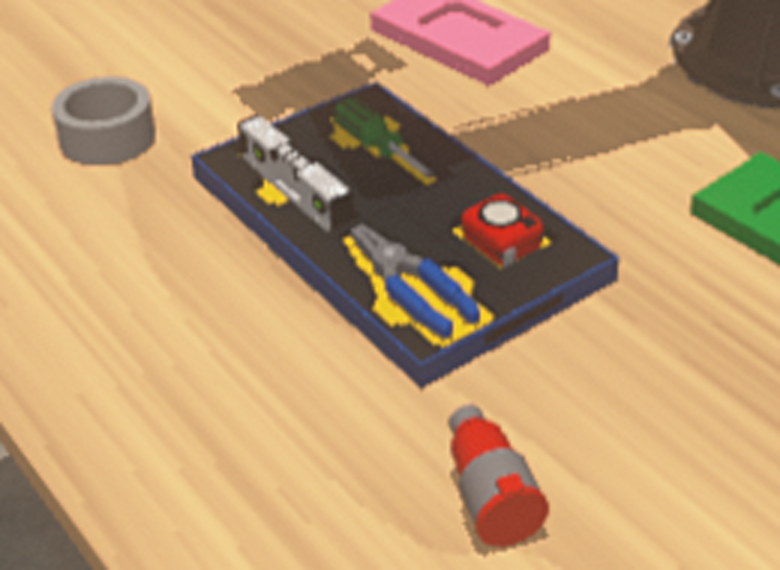

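All four tools are seated in their cut-outs, and the roll and coupling haven't moved. In the top view the pliers are at (325,95), the level at (465,95), the tape at (327,185) and the driver at (455,185).

```bash
python3 -c "
from station import arm
print(arm.job_done())"
```

```text
the job is handed in; nothing more can be done
None
```

All four tools are back in their own cut-outs, and I handed the job in at about 23 s of the 93 s allowed. Of the two red tape measures, I took the one farthest to the robot's right.

- **Seating:** the tools were lowered to within about 1–2 mm of the cut-out floors before release. The wrist pictures after each release, and the final top and scene pictures, show them sitting flat and aligned. The arm hid part of the level and screwdriver in the last top picture, so for those I relied on the wrist and scene views.
- **Bystanders:** the coupling and the roll look unmoved in the scene picture. I did not re-measure their positions in numbers.
- **Forces:** the highest wrist force I saw was about 6 N, while gripping the pliers. The gripper was holding nothing and clear of everything at hand-in.
- **Failed or disagreeing checks:**
  - Two early move calls were refused because some fields were missing; nothing moved.
  - The wrist view showed the tape measure about 4 mm, the pliers about 2 mm and the level about 3 mm and 1.8° away from my top-camera estimates. I corrected for all three before gripping.

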